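# Stack a drying tower of trays over the oiled log rounds

### The arm

A 6-joint arm with a two-finger parallel gripper is mounted at the origin on the work surface. World frame = base frame: x ahead of the robot, y to its left, z up, the work surface at z = 0. Lengths are in m, angles in rad, forces in N, time in s.
With the tool pointing down it reaches from about 0.275 to 0.85 m from the base axis. Payload 19 kg.
Tool frame: the origin (TCP) lies between the finger pads; the fingertips stand 14 mm ahead of it and the grasp point (between the pads) lies 5 mm behind it; z points along the fingers, y is the line along which they close (so a half turn about z gives the same grasp; the last joint's range is limited). The gripper opens to 85 mm and grips with 20 to 120 N. Pads are 22 mm wide; open, the fingers measure 114 mm over their backs; the gripper's body (76 mm by 85 mm) begins 54 mm behind the grasp point. The pads swing forward as they close: fully open they stand 13 mm farther back than shut.
Start: joints at [1.121, 0.15, 1.437, -0, 1.554, -0.134], TCP at [0.179, 0.547, 0.245] pointing down, gripper open.
Joint ranges: [-2.8, 2.8], [-0.68, 2.1], [0.12, 2.68], [-1.39, 4.53], [0.16, 2.79], [-2.81, 2.81]. Speed limits (rad/s): [1.89, 1.89, 2.22, 3.01, 3.01, 3.01].

### API

Orientations are given as a unit quaternion [x, y, z, w].
In Python, from rig import manip gives the robot as it stands.
- The arm moves only by the tool jog_arm, never from a script. Its argument "commands" is a list of rows, each an object of numbers: "x", "y", "z": the shift along the tool's x, y, z normalised to -1 to 1, where 1 is 0.4 m; "wx", "wy", "wz": the turn, a rotation vector about the tool's x, y, z normalised to -1 to 1, where 1 is 2 rad; "claw": the closure, from -1 (fully open) to 1 (shut). In form: [{"x": .., "y": .., "z": .., "wx": .., "wy": .., "wz": .., "claw": ..}, ...]. A call has 1 to 20 rows; each row is the pose to reach, as a shift and turn from the pose commanded when the call began, along the tool's axes at that moment; what a row does not reach only later rows make up. A row lasts 1/12 s, in which the tool goes at most 41.7 mm and 7.16 degrees, less where a joint would pass 70% of its speed; a pose out of reach is approached as far as the arm can. A call with a number of a shift or a turn outside -1 to 1 is refused whole. A call with a gripper value outside its range is refused whole. The fingers move at their own pace and stop on an object; "newtons" is the grip in N (left out, the last holds). Time passes only in rows, so rows that repeat a pose let the fingers close. It gives the time, the measured TCP pose, the force, the opening and the grip force at its end, in the units of the state.
- manip.get_state(): the state, without advancing time (a new reading comes with each control period).
- manip.read_camera(name): name is "scene" or "top" or "wrist"; returns a dict with "pixels" (384x512x3 uint8, red, green, blue), "fx", "fy", "cx", "cy" (pixels), "xyz" and "rotation" of the camera in the world. Camera axes: x right, y up, looking along -z (the intrinsics and any distortion apply to the point x, -y, -z); pixel columns grow to the right and rows downward; lengths in m; the calibration is good to about 2 mm. A picture is of the moment at which its call begins. There is no depth.
- manip.finish_job(): hands the job in; it is judged then, once.
The state is a dict: "time_s": time; "joint_pos": joint angles; "joint_velocities": joint speeds; "joint_efforts": joint torques, N m; "tool_pos": TCP position; "tcp_rot": TCP orientation; "ft_force": force on the tool from outside, world axes, zero at the start; "ft_torque": the same for the moment, N m; "opening": finger opening in m; "gripper_force": force on a finger pad.
Only numpy, scipy, OpenCV 4.12 (cv2) and the standard library are available. Lean on these libraries where they do the work, as an engineer would, in place of code of your own. Each camera call takes 0.05 s, during which the arm holds its last target. There are 200 camera calls.

### The job

The tray that stands alone holds two freshly oiled log rounds. Leave it about where it stands and gently stack the two empty, nested trays on it one after the other, each turned half round from the tray right below it (dips at opposite ends), so that each rests level on the ledges under that tray's rim instead of nesting down. Touch the rounds with neither gripper nor the other trays, and do not shift or tip the oil bottle, the brush jar or the sanding block.

Things in the scene. Friction and masses are not known exactly. Their poses are not given: they have to be found in the camera images.
- base_c (a point): Dark grey stack-nest tray, 200 long (own x) x 150 wide (own y) x 66 mm high. This point: its centre, 33 mm above the underside. The rim of its +x end has a dip (middle 70 mm, down to 44 mm height). The lone tray, at either side of the bench, any yaw, with the two log rounds in it; bottom of the tower. All three trays are alike: see the entries of the trays' undersides.
- upper_c (a point): Dark grey stack-nest tray, 200 long (own x) x 150 wide (own y) x 66 mm high. This point: its centre, 33 mm above the underside. The rim of its +x end has a dip (middle 70 mm, down to 44 mm height). The upper of the two empty nested trays: it sits in the lower one, same way round. Grip it by the square post in the middle of its floor.
- lower_c (a point): Dark grey stack-nest tray, 200 long (own x) x 150 wide (own y) x 66 mm high. This point: its centre, 33 mm above the underside. The rim of its +x end has a dip (middle 70 mm, down to 44 mm height). The lower of the two empty nested trays, on the bench at the other side from the lone tray, any yaw. Grip it by its square post once the upper one is off.
- base: Lone tray, centre of its underside. Any tray: floor 4 mm thick; walls 4 mm, stepped: up to 22 mm height 184 x 134 mm outside; above that 200 x 150 mm outside, 192 x 142 mm inside, so a foot enters the mouth below with 4 mm play all round. Set in the same way round it nests, underside 44 mm above the lower one's underside; half a turn round it rests on the ledges, 60 mm above.
- upper: Upper nested tray, centre of its underside. Any tray: in the middle of the floor stands a square grip post, 32 x 32 mm, sides along own x and y, top 42 mm above the underside; from it 47 mm to the long walls, 72 mm to the end walls. Weight 0.2 to 0.35 kg.
- lower: Lower nested tray, centre of its underside. Any tray: each long side has two ledges inside, 22 mm long, 13 mm deep, 6 mm below the rim, centred at x = +70 and -37 mm, and below each an upright channel (32 mm wide, 13 mm deep) in the outside of the foot, which lets a ledge pass when nesting.
- base_dip (a point): Lone tray: middle of the end that has the dip, 100 mm from its centre along +x, 33 mm above its underside.
- upper_dip (a point): The same point on the upper nested tray.
- lower_dip (a point): The same point on the lower nested tray.
- round1_c (a point): Log round with bark, 60 mm diameter, 44 mm tall, standing in the lone tray beside its post at the dip end (top 48 mm above that tray's underside: 12 mm below a tray resting on the ledges). Its centre, 22 mm up.
- round2_c (a point): The second log round, alike, at the other end of the lone tray. Its centre.
- round1: The same log round as round1_c; origin at the centre of its underside.
- round2: The same log round as round2_c; origin at the centre of its underside.
- oil_c (a point): Amber oil bottle, 60 mm diameter, 170 mm tall, standing between the two tray places. Its centre, 85 mm up.
- jar_c (a point): White jar with three brushes, 76 mm diameter, 85 mm tall, brushes up to 165 mm, beyond the oil bottle. This point: on its axis, 45 mm up.
- sander_c (a point): Cork sanding block, 66 x 115 mm (own x, y), 38 mm high, lying at the left edge of the work area. Its centre, 19 mm up.
There are look-alikes about, which are no part of the job. Leave any green or white look-alike of the round1 alone.

How it is judged:
By the outcome, as a careful person would: the job done as asked, in the order asked, and still so for the second after the job is handed in, with the robot touching nothing.
It also fails if it takes over 67 s, if anything falls off the work surface, if the arm or the gripper's body presses on something with over 40 N, if the wrist force passes 120 N, or if a joint passes its speed limit or range.

## Working session

There is one attempt and no reset: what is moved stays moved. The work goes in short steps, Python scripts to look and compute and a tool call to move; the robot and the scene stay as the last step left them, time stands still between calls to the robot, and variables do not carry over. Pictures are saved under pics/ and viewed, at most 10 in all, crops included, and the job is handed in when it is done.

Besides the shell and the picture viewer there is one more tool, called after "Emit:" in YAML: its name, and indented under it one key for each argument. jog_arm: Moves the arm, as the interface text tells. Scaled input: -1 to 1 covers 0.4 m each way for a shift and 2 rad each way for a turn. Its arguments: {"type":"object","properties":{"commands":{"type":"array","items":{"type":"object","properties":{"x":{"type":"number"},"y":{"type":"number"},"z":{"type":"number"},"wx":{"type":"number"},"wy":{"type":"number"},"wz":{"type":"number"},"claw":{"type":"number"}}}},"newtons":{"type":"number"}},"required":["commands"]}

```bash
mkdir -p pics
python3 - <<'E'
from rig import manip
import cv2,pickle,numpy as np
d={}
for n in("top","scene"):
    c=manip.read_camera(n);d[n]=c;cv2.imwrite(f"pics/{n}0.png",c["pixels"][:,:,::-1])
    print(n,c["fx"],c["fy"],c["cx"],c["cy"],c["xyz"],np.round(c["rotation"],4).tolist(),[k for k in c])
pickle.dump(d,open("v0.pkl","wb"))
s=manip.get_state();print(s)
E
```

```text
top 484.4346990111697 484.4346990111697 256.5990309934499 180.73167064319807 [0.38846905 0.10126556 1.50663876] [-0.0316, 0.0507, 0.7074, -0.7043] ['pixels', 'fx', 'fy', 'cx', 'cy', 'xyz', 'rotation']
scene 430.5709380574306 430.5709380574306 249.85188480158678 199.49232864029372 [1.1298135  0.84853346 0.99442896] [0.1275, 0.3786, 0.8687, 0.2928] ['pixels', 'fx', 'fy', 'cx', 'cy', 'xyz', 'rotation']
{'time_s': 0.1, 'joint_pos': array([ 1.12098751e+00,  1.50911190e-01,  1.43792553e+00,  8.36479745e-06,
        1.55375880e+00, -1.34000268e-01]), 'joint_velocities': array([-0.00101232, -0.00177036, -0.00179164, -0.00024811,  0.00017339,
       -0.00137262]), 'joint_efforts': array([ 5.18763802e-03, -7.14371181e+01, -5.71798539e+01,  2.92346294e-05,
        6.79320772e-03, -1.63098787e-05]), 'tool_pos': array([0.17852236, 0.54639141, 0.24477057]), 'tcp_rot': array([ 1.57248953e-01,  9.87558867e-01, -4.79016728e-04, -1.48305299e-04]), 'ft_force': array([-0.49046011, -0.01830269,  0.34845351]), 'ft_torque': array([-0.02770735,  0.01711113, -0.00815597]), 'gripper_force': 0.0, 'opening': 0.08540557167224058}
```

View pics/top0.png

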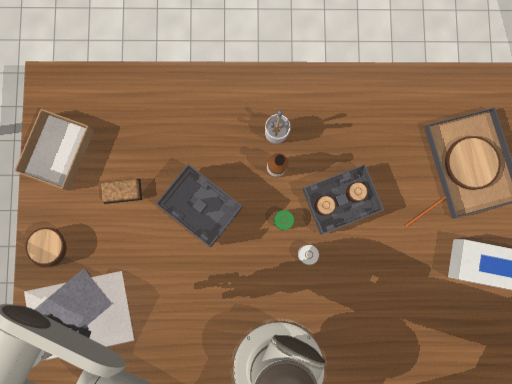

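View pics/scene0.png

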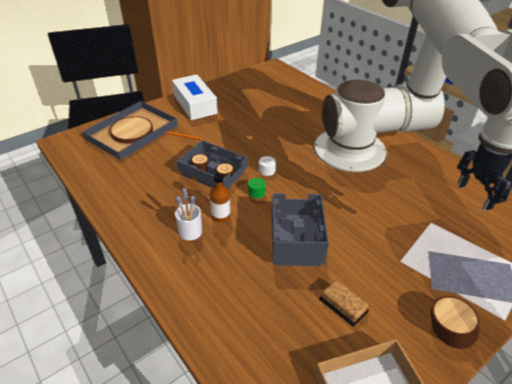

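The top view shows the nested trays at about (200,205) and the lone tray with two rounds at (326,205) and (358,191). The bottle is at (277,163), the jar at (277,127) and the sander at (120,190). Things that could be mistaken for the rounds or trays are the green disc (284,220), the white disc (308,254), the large wooden rounds (45,246) and (473,162), and the framed trays (470,160) and (55,148). I choose the dark grey stack at (200,205) and the lone tray at (343,199).

```bash
cat > h.py <<'E'
import numpy as np,cv2
from scipy.spatial.transform import Rotation as R
def ray(c,uv,z):
    uv=np.atleast_2d(uv).astype(float)
    d=np.c_[(uv[:,0]-c["cx"])/c["fx"],-(uv[:,1]-c["cy"])/c["fy"],-np.ones(len(uv))]
    d=d@R.from_quat(c["rotation"]).as_matrix().T
    p=np.array(c["xyz"]);return p+d*((z-p[2])/d[:,2])[:,None]
def proj(c,p):
    q=(np.atleast_2d(p)-c["xyz"])@R.from_quat(c["rotation"]).as_matrix()
    return np.c_[c["cx"]-c["fx"]*q[:,0]/q[:,2],c["cy"]+c["fy"]*q[:,1]/q[:,2]]
E
python3 - <<'E'
import pickle
from h import *
d=pickle.load(open("v0.pkl","rb"));c=d["top"];im=c["pixels"]
hsv=cv2.cvtColor(im,cv2.COLOR_RGB2HSV)
m=((hsv[:,:,1]<95)&(hsv[:,:,2]<110)).astype(np.uint8)
a=cv2.resize(im[155:255,145:395],None,fx=3.2,fy=3.2,interpolation=cv2.INTER_CUBIC)
b=cv2.resize(m[155:255,145:395]*255,None,fx=3.2,fy=3.2,interpolation=0)
s=cv2.resize(d["scene"]["pixels"][130:280,165:340],None,fx=1,fy=1)
out=np.vstack([a[:300],np.dstack([b]*3)[:300]])
cv2.imwrite("pics/crop1.png",out[:,:,::-1])
E
```

```text
(no output)
```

View pics/crop1.png

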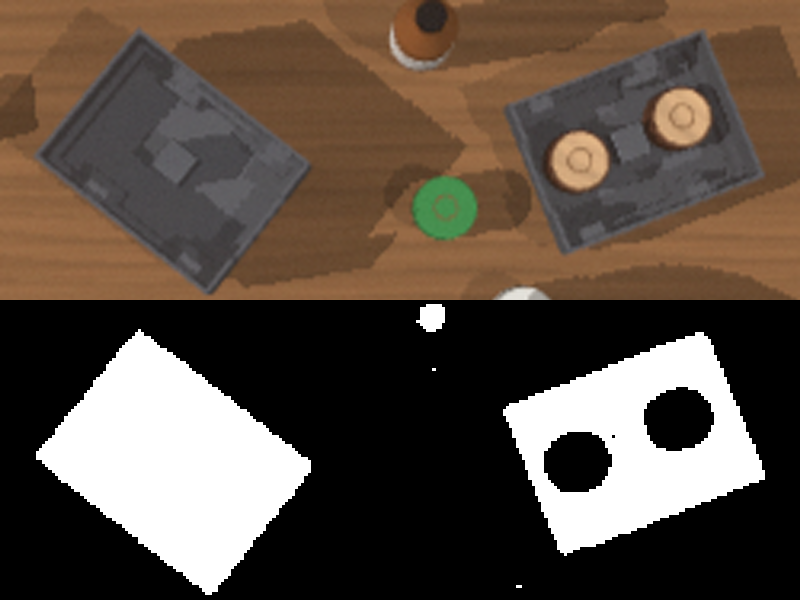

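The crop shows the ledge patches on the lone tray at (540,103) and (640,70), so its dip is at the left end. On the nested trays they are at (95,190) and (190,262), so the dip is at the lower-right end. Next I compute the poses and go above the stack.

```bash
cat >> h.py <<'E'
def mask(im):
    hsv=cv2.cvtColor(im,cv2.COLOR_RGB2HSV)
    return ((hsv[:,:,1]<95)&(hsv[:,:,2]<110)).astype(np.uint8)
def rel(st,p,yaw=None):
    """shift in tool axes in command units, to world point p"""
    r=R.from_quat(st["tcp_rot"]);return r.inv().apply(np.array(p)-st["tool_pos"])/0.4
E
python3 - <<'E'
import pickle
from h import *
from rig import manip
d=pickle.load(open("v0.pkl","rb"));c=d["top"];im=c["pixels"];m=mask(im)
for n,(x0,y0,x1,y1),z in(("nest",(145,155,250,255),.110),("lone",(295,160,395,240),.066)):
    mm=np.zeros_like(m);mm[y0:y1,x0:x1]=m[y0:y1,x0:x1]
    k=max(cv2.findContours(mm,0,1)[0],key=cv2.contourArea)[:,0,:]
    P=ray(c,k,z)[:,:2]
    r=cv2.minAreaRect((P*1000).astype(np.float32));print(n,r,cv2.boxPoints(r).tolist())
for n,uv,z in(("post",(145+177/3.2,155+162/3.2),.086),("lpost",(145+629/3.2,155+142/3.2),.042),("r1",(145+580/3.2,155+161/3.2),.048),("r2",(145+682/3.2,155+117/3.2),.048),("oil",(280,160),.17),("jar",(277,130),.085),("green",(284,220),.03)):
    print(n,ray(c,uv,z)[0])
st=manip.get_state();print(R.from_quat(st["tcp_rot"]).as_matrix().round(3).tolist())
w=manip.read_camera("wrist");Rt=R.from_quat(st["tcp_rot"])
print("wrist cam in tool",Rt.inv().apply(np.array(w["xyz"])-st["tool_pos"]),(Rt.inv()*R.from_quat(w["rotation"])).as_matrix().round(3).tolist(),w["fx"],w["cx"],w["cy"])
E
```

```text
nest ((482.516845703125, 229.52679443359375), (204.29788208007812, 150.6675262451172), 51.71223831176758) [[360.09405517578125, 196.02687072753906], [478.35430908203125, 102.67153930664062], [604.9396362304688, 263.0267333984375], [486.67938232421875, 356.3820495605469]]
lone ((501.37628173828125, -195.7631072998047), (151.0010223388672, 208.11212158203125), 21.12770652770996) [[393.4441833496094, -125.91576385498047], [468.4577331542969, -320.0384521484375], [609.308349609375, -265.6104431152344], [534.2947998046875, -71.48776245117188]]
post [0.48177913 0.22757276 0.086     ]
lpost [ 0.50193189 -0.19740612  0.042     ]
r1 [ 0.48363617 -0.14913015  0.048     ]
r2 [ 0.52509061 -0.24744805  0.048     ]
oil [ 0.6030414 -0.0011771  0.17     ]
jar [7.07645259e-01 2.61128916e-04 8.50000000e-02]
green [ 0.4405762  -0.02197586  0.03      ]
[[-0.951, 0.311, -0.0], [0.311, 0.951, -0.001], [0.0, -0.001, -1.0]]
wrist cam in tool [ 0.08133765 -0.00048177 -0.12875704] [[-0.0, 0.947, 0.32], [1.0, 0.001, -0.0], [-0.001, 0.32, -0.947]] 329.7367313080484 258.83041643916204 191.77789345153894
```

Emit:
jog_arm:
  commands:
    - {"x": -0.97,"y": -0.517,"z": 0,"wz": 0.176,"claw": -1}
    - {"x": -0.97,"y": -0.517,"z": 0,"wz": 0.176,"claw": -1}
    - {"x": -0.97,"y": -0.517,"z": 0,"wz": 0.176,"claw": -1}
    - {"x": -0.97,"y": -0.517,"z": 0,"wz": 0.176,"claw": -1}
    - {"x": -0.97,"y": -0.517,"z": 0,"wz": 0.176,"claw": -1}
    - {"x": -0.97,"y": -0.517,"z": 0,"wz": 0.176,"claw": -1}
    - {"x": -0.97,"y": -0.517,"z": 0,"wz": 0.176,"claw": -1}
    - {"x": -0.97,"y": -0.517,"z": 0,"wz": 0.176,"claw": -1}
    - {"x": -0.97,"y": -0.517,"z": 0,"wz": 0.176,"claw": -1}
    - {"x": -0.97,"y": -0.517,"z": 0,"wz": 0.176,"claw": -1}
    - {"x": -0.97,"y": -0.517,"z": 0,"wz": 0.176,"claw": -1}
    - {"x": -0.97,"y": -0.517,"z": 0,"wz": 0.176,"claw": -1}
    - {"x": -0.97,"y": -0.517,"z": 0,"wz": 0.176,"claw": -1}
    - {"x": -0.97,"y": -0.517,"z": 0,"wz": 0.176,"claw": -1}
    - {"x": -0.97,"y": -0.517,"z": 0,"wz": 0.176,"claw": -1}
    - {"x": -0.97,"y": -0.517,"z": 0,"wz": 0.176,"claw": -1}

```text
validation failed for argument at $.co...
```

Run:
```python
import pickle
from h import *
from rig import manip
st=manip.get_state();w=manip.read_camera("wrist");pickle.dump((st,w),open("w1.pkl","wb"))
cv2.imwrite("pics/w1.png",w["pixels"][:,:,::-1]);print(st["time_s"],st["tool_pos"],R.from_quat(st["tcp_rot"]).as_matrix().round(3).tolist())
for p in ([.482,.229,.110],[.482,.229,.086]):print(proj(w,p))
```

```text
0.15 [0.17853864 0.54641959 0.24486455] [[-0.951, 0.311, -0.0], [0.311, 0.951, -0.001], [0.0, -0.001, -1.0]]
[[ 88.16368547 488.3198555 ]]
[[ 97.35495947 466.36346437]]
```

View pics/w1.png

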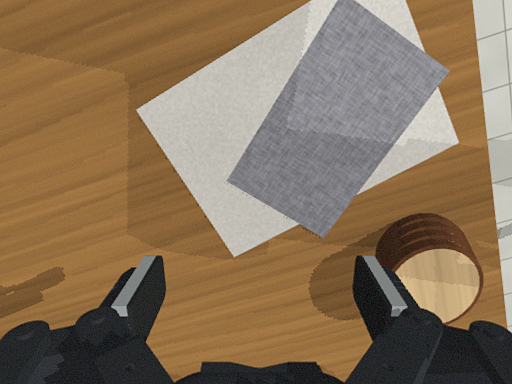

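The move was refused, so this picture only shows the starting view. I'll send one row with every field filled in to find what was rejected.

Emit:
jog_arm:
  commands:
    - {"x": -0.97,"y": -0.517,"z": 0.0,"wx": 0.0,"wy": 0.0,"wz": 0.176,"claw": -1.0}

```text
time_s: 0.28
tool_pos: [0.2046, 0.5189, 0.2446]
tcp_rot: [0.215, 0.977, -0.0, -0.001]
ft_force: [1.4, 0.9, 0.7]
opening: 0.0853
gripper_force: 0.0
```

Emit:
jog_arm:
  commands:
    - {"x": -0.933,"y": -0.367,"z": 0.0,"wx": 0.0,"wy": 0.0,"wz": 0.118,"claw": -1.0}
    - {"x": -0.933,"y": -0.367,"z": 0.0,"wx": 0.0,"wy": 0.0,"wz": 0.118,"claw": -1.0}
    - {"x": -0.933,"y": -0.367,"z": 0.0,"wx": 0.0,"wy": 0.0,"wz": 0.118,"claw": -1.0}
    - {"x": -0.933,"y": -0.367,"z": 0.0,"wx": 0.0,"wy": 0.0,"wz": 0.118,"claw": -1.0}
    - {"x": -0.933,"y": -0.367,"z": 0.0,"wx": 0.0,"wy": 0.0,"wz": 0.118,"claw": -1.0}
    - {"x": -0.933,"y": -0.367,"z": 0.0,"wx": 0.0,"wy": 0.0,"wz": 0.118,"claw": -1.0}
    - {"x": -0.933,"y": -0.367,"z": 0.0,"wx": 0.0,"wy": 0.0,"wz": 0.118,"claw": -1.0}
    - {"x": -0.933,"y": -0.367,"z": 0.0,"wx": 0.0,"wy": 0.0,"wz": 0.118,"claw": -1.0}
    - {"x": -0.933,"y": -0.367,"z": 0.0,"wx": 0.0,"wy": 0.0,"wz": 0.118,"claw": -1.0}
    - {"x": -0.933,"y": -0.367,"z": 0.0,"wx": 0.0,"wy": 0.0,"wz": 0.118,"claw": -1.0}
    - {"x": -0.933,"y": -0.367,"z": 0.0,"wx": 0.0,"wy": 0.0,"wz": 0.118,"claw": -1.0}
    - {"x": -0.933,"y": -0.367,"z": 0.0,"wx": 0.0,"wy": 0.0,"wz": 0.118,"claw": -1.0}
    - {"x": -0.933,"y": -0.367,"z": 0.0,"wx": 0.0,"wy": 0.0,"wz": 0.118,"claw": -1.0}
    - {"x": -0.933,"y": -0.367,"z": 0.0,"wx": 0.0,"wy": 0.0,"wz": 0.118,"claw": -1.0}

```text
time_s: 1.45
tool_pos: [0.4817, 0.2253, 0.2453]
tcp_rot: [0.331, 0.943, 0.0, -0.0]
ft_force: [-0.3, -0.0, 1.0]
opening: 0.0852
gripper_force: 0.0
```

Run:
```python
import pickle
from h import *
from rig import manip
st=manip.get_state();w=manip.read_camera("wrist");pickle.dump((st,w),open("w2.pkl","wb"))
cv2.imwrite("pics/w2.png",w["pixels"][:,:,::-1]);print(st["time_s"],st["tool_pos"],R.from_quat(st["tcp_rot"]).as_matrix().round(3).tolist())
for p in ([.482,.229,.110],[.482,.229,.086]):print(proj(w,p))
```

```text
1.45 [0.48172641 0.22527867 0.24532284] [[-0.78, 0.625, -0.0], [0.625, 0.78, 0.0], [0.0, 0.0, -1.0]]
[[262.45877842 180.43028303]]
[[262.14916843 172.81631235]]
```

View pics/w2.png

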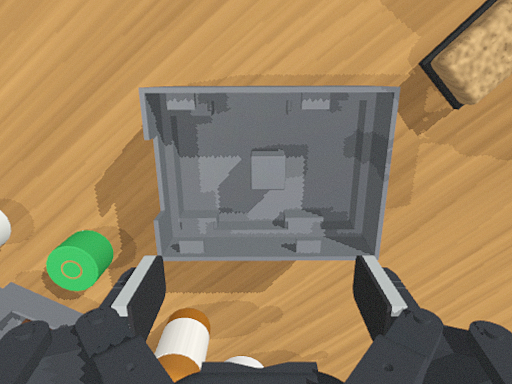

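The wrist view shows the stack centred with the dip at the left end (150,180). The post top is centred at (268,170), the rim's upper edge runs from (140,87) to (399,87) and its lower edge from (160,260) to (380,260).

Run:
```python
import pickle
from h import *
st,w=pickle.load(open("w2.pkl","rb"))
P=ray(w,[(140,87.5),(399.5,87.5),(380,260),(160,260)],.110);print(P.round(4).tolist(),P.mean(0))
for i in range(4):print(np.linalg.norm(P[i]-P[i-1]))
d=P[0]-P[1]+P[3]-P[2];print("yaw",np.degrees(np.arctan2(d[1],d[0])),np.degrees(np.arctan2(*(P[0]-P[1])[1::-1])))
q=ray(w,(268,170.5),.086)[0];print("post",q)
print(rel(st,[q[0],q[1],.0725]),R.from_quat(st["tcp_rot"]).as_euler("zyx",True))
```

```text
[[0.3656, 0.2022, 0.11], [0.4896, 0.3568, 0.11], [0.6079, 0.2653, 0.11], [0.4827, 0.1094, 0.11]] [0.48645798 0.23344986 0.11      ]
0.14942708974600968
0.19823282116402557
0.14958844778051072
0.19993999888673983
yaw -128.7577077886923 -128.73746723332857
post [0.48361309 0.23446672 0.086     ]
[0.01062253 0.02086302 0.43205915] [-1.41285239e+02 -5.76939000e-03 -1.79993695e+02]
```

Emit:
jog_arm:
  commands:
    - {"x": 0.007,"y": 0.022,"z": 0.05,"wx": 0.0,"wy": 0.0,"wz": 0.0,"claw": -1.0}
    - {"x": 0.007,"y": 0.022,"z": 0.13,"wx": 0.0,"wy": 0.0,"wz": 0.0,"claw": -1.0}
    - {"x": 0.007,"y": 0.022,"z": 0.21,"wx": 0.0,"wy": 0.0,"wz": 0.0,"claw": -1.0}
    - {"x": 0.007,"y": 0.022,"z": 0.28,"wx": 0.0,"wy": 0.0,"wz": 0.0,"claw": -1.0}
    - {"x": 0.007,"y": 0.022,"z": 0.34,"wx": 0.0,"wy": 0.0,"wz": 0.0,"claw": -1.0}
    - {"x": 0.007,"y": 0.022,"z": 0.39,"wx": 0.0,"wy": 0.0,"wz": 0.0,"claw": -1.0}
    - {"x": 0.007,"y": 0.022,"z": 0.42,"wx": 0.0,"wy": 0.0,"wz": 0.0,"claw": -1.0}
    - {"x": 0.007,"y": 0.022,"z": 0.433,"wx": 0.0,"wy": 0.0,"wz": 0.0,"claw": -1.0}
    - {"x": 0.007,"y": 0.022,"z": 0.433,"wx": 0.0,"wy": 0.0,"wz": 0.0,"claw": -1.0}
    - {"x": 0.007,"y": 0.022,"z": 0.433,"wx": 0.0,"wy": 0.0,"wz": 0.0,"claw": 1.0}
    - {"x": 0.007,"y": 0.022,"z": 0.433,"wx": 0.0,"wy": 0.0,"wz": 0.0,"claw": 1.0}
    - {"x": 0.007,"y": 0.022,"z": 0.433,"wx": 0.0,"wy": 0.0,"wz": 0.0,"claw": 1.0}
    - {"x": 0.007,"y": 0.022,"z": 0.433,"wx": 0.0,"wy": 0.0,"wz": 0.0,"claw": 1.0}
    - {"x": 0.007,"y": 0.022,"z": 0.433,"wx": 0.0,"wy": 0.0,"wz": 0.0,"claw": 1.0}
    - {"x": 0.007,"y": 0.022,"z": 0.433,"wx": 0.0,"wy": 0.0,"wz": 0.0,"claw": 1.0}
    - {"x": 0.007,"y": 0.022,"z": 0.433,"wx": 0.0,"wy": 0.0,"wz": 0.0,"claw": 1.0}
    - {"x": 0.007,"y": 0.022,"z": 0.433,"wx": 0.0,"wy": 0.0,"wz": 0.0,"claw": 1.0}
  newtons: 50

```text
time_s: 2.92
tool_pos: [0.486, 0.2332, 0.0729]
tcp_rot: [0.332, 0.943, 0.0, 0.0]
ft_force: [-1.8, -0.4, 6.2]
opening: 0.0313
gripper_force: 50.8
```

Emit:
jog_arm:
  commands:
    - {"x": 0.0,"y": 0.0,"z": -0.015,"wx": 0.0,"wy": 0.0,"wz": 0.0,"claw": 1.0}
    - {"x": 0.0,"y": 0.0,"z": -0.035,"wx": 0.0,"wy": 0.0,"wz": 0.0,"claw": 1.0}
    - {"x": 0.0,"y": 0.0,"z": -0.06,"wx": 0.0,"wy": 0.0,"wz": 0.0,"claw": 1.0}
    - {"x": 0.0,"y": 0.0,"z": -0.09,"wx": 0.0,"wy": 0.0,"wz": 0.0,"claw": 1.0}
    - {"x": 0.0,"y": 0.0,"z": -0.13,"wx": 0.0,"wy": 0.0,"wz": 0.0,"claw": 1.0}
    - {"x": 0.0,"y": 0.0,"z": -0.17,"wx": 0.0,"wy": 0.0,"wz": 0.0,"claw": 1.0}
    - {"x": 0.0,"y": 0.0,"z": -0.22,"wx": 0.0,"wy": 0.0,"wz": 0.0,"claw": 1.0}
    - {"x": 0.0,"y": 0.0,"z": -0.28,"wx": 0.0,"wy": 0.0,"wz": 0.0,"claw": 1.0}
    - {"x": 0.0,"y": 0.0,"z": -0.34,"wx": 0.0,"wy": 0.0,"wz": 0.0,"claw": 1.0}
    - {"x": 0.0,"y": 0.0,"z": -0.4,"wx": 0.0,"wy": 0.0,"wz": 0.0,"claw": 1.0}
    - {"x": 0.0,"y": 0.0,"z": -0.45,"wx": 0.0,"wy": 0.0,"wz": 0.0,"claw": 1.0}
    - {"x": 0.0,"y": 0.0,"z": -0.48,"wx": 0.0,"wy": 0.0,"wz": 0.0,"claw": 1.0}
    - {"x": 0.0,"y": 0.0,"z": -0.48,"wx": 0.0,"wy": 0.0,"wz": 0.0,"claw": 1.0}
    - {"x": 0.0,"y": 0.0,"z": -0.48,"wx": 0.0,"wy": 0.0,"wz": 0.0,"claw": 1.0}

```text
time_s: 4.08
tool_pos: [0.4856, 0.2331, 0.2641]
tcp_rot: [0.332, 0.943, 0.0, 0.0]
ft_force: [0.6, -0.6, -3.7]
opening: 0.0318
gripper_force: 50.2
```

Run:
```python
import pickle
from h import *
from rig import manip
st=manip.get_state()
o=[]
for n in("wrist","top"):
    w=manip.read_camera(n);pickle.dump((st,w),open(f"{n}3.pkl","wb"));o.append(w["pixels"])
print(st["tool_pos"],st["ft_force"])
a=cv2.resize(o[0],None,fx=.75,fy=.75);b=cv2.resize(o[1][130:274,140:396],None,fx=1.5,fy=1.5)
b=cv2.copyMakeBorder(b,0,288-b.shape[0],0,0,0)
cv2.imwrite("pics/p3.png",np.hstack([a,b])[:,:,::-1])
```

```text
[0.48562959 0.23308199 0.26411373] [ 0.59352556 -0.64142706 -3.70651982]
```

View pics/p3.png

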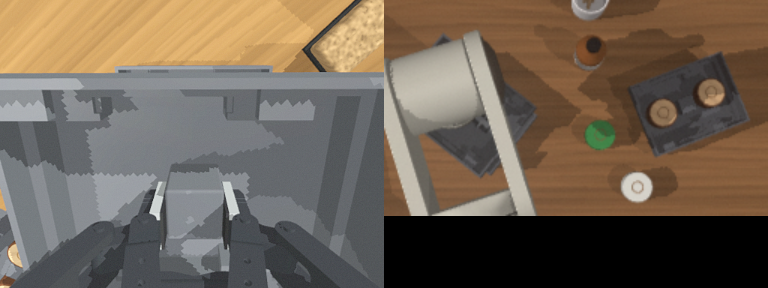

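The wrist half shows one tray held, with its post between the pads at (195,215). The top half shows the second tray still in place at (470,110) and the lone tray unmoved at (690,105). Next I refine the lone tray from its far rim edges in the first top view, using the grasped stack to measure the camera's bias.

Run:
```python
import pickle
from h import *
d=pickle.load(open("v0.pkl","rb"))
def est(c,box,z,yaw0,cen0):
    x0,y0,x1,y1=box;m=mask(c["pixels"]);mm=np.zeros_like(m);mm[y0:y1,x0:x1]=m[y0:y1,x0:x1]
    mm=cv2.morphologyEx(mm,cv2.MORPH_OPEN,np.ones((3,3),np.uint8))
    k=max(cv2.findContours(mm,0,1)[0],key=cv2.contourArea)[:,0,:]
    P=ray(c,k,z)[:,:2];a=np.radians(yaw0);ex=np.array([np.cos(a),np.sin(a)]);ey=np.array([-ex[1],ex[0]])
    L=np.c_[(P-cen0)@ex,(P-cen0)@ey];o={}
    for i,h in((0,.1),(1,.075)):
        for s in(1,-1):
            sel=(abs(s*L[:,i]-h)<.014)&(abs(L[:,1-i])<(.175-h)-.02)
            if sel.sum()<6:continue
            vx,vy,px,py=cv2.fitLine(L[sel].astype(np.float32),cv2.DIST_HUBER,0,.001,.001).ravel()
            dirn=np.array([vx,vy]);off=(px-py*vx/vy) if i==0 else (py-px*vy/vx)
            ang=np.degrees(np.arctan(-vx/vy if i==0 else vy/vx))
            e=ex if i==0 else ey; far=np.dot(e*s,cen0-np.array(c["xyz"])[:2])>0
            o["xy"[i]+"-+"[s>0]]=(round((off-s*h)*1000,1),round(float(ang),2),"far" if far else "near",int(sel.sum()))
    return o
top,sc=d["top"],d["scene"]
print(est(top,(145,155,250,255),.110,-128.7,np.array([.4857,.2331])))
print(est(top,(295,160,395,240),.066,111.1,np.array([.503,-.1985])))
q=proj(sc,[[.503,-.1985,.066]]);print(q)
print(est(sc,(170,135,255,195),.066,111.1,np.array([.503,-.1985])))
st,w=pickle.load(open("wrist3.pkl","rb"));r=R.from_quat(st["tcp_rot"])
for dx in(.070,.075,.080):print(dx,proj(w,st["tool_pos"]+r.apply([dx,0,-.0371])))
g=cv2.cvtColor(w["pixels"],cv2.COLOR_RGB2GRAY);print(g[85:125,100],g[85:125,450])
```

```text
{'x+': (np.float32(5.3), 0.07, 'near', 30), 'x-': (np.float32(4.2), 0.88, 'far', 30), 'y+': (np.float32(-1.3), 0.52, 'near', 43), 'y-': (np.float32(0.7), 0.64, 'far', 45)}
{'x+': (np.float32(5.7), -0.43, 'near', 34), 'x-': (np.float32(0.5), -0.05, 'far', 34), 'y+': (np.float32(-0.3), -0.24, 'far', 49), 'y-': (np.float32(1.5), -0.04, 'near', 49)}
[[211.7144371  158.21718961]]
{'x-': (np.float32(3.4), -0.99, 'far', 18), 'y+': (np.float32(-4.5), 0.54, 'far', 36)}
0.07 [[259.27594476 123.61295907]]
0.075 [[259.27790834 104.80328954]]
0.08 [[259.27994388  85.30429172]]
[162 159 160 167 174 177 181 176 178 179 176 179 151 131 132 131 131 132
 126 161 177 175 175 176 175 175 176 174 176 175 178 176 176 179 156 113
 101 113 145 144] [181 185 182 181 187 195 200 194 182 171 163 139 128 131 133 133 132 132
 137 139 140 143 142 143 139 141 139 140 143 142 146 143 143 129 108 102
 109 105 106 105]
```

Run:
```python
import pickle
from h import *
d=pickle.load(open("v0.pkl","rb"));sc=d["scene"];top=d["top"]
def rd(c,box,h):  # rounds: wood-coloured top discs, centroid cast to their top height
    pass
# half-pixel-corrected far edges, via 4x upsampled image masks
def edges(c,box,z,yaw,cen):
    x0,y0,x1,y1=box;s=4
    im=cv2.resize(c["pixels"][y0:y1,x0:x1],None,fx=s,fy=s,interpolation=cv2.INTER_CUBIC)
    m=cv2.morphologyEx(mask(im),cv2.MORPH_OPEN,np.ones((9,9),np.uint8))
    k=max(cv2.findContours(m,0,1)[0],key=cv2.contourArea)[:,0,:]
    uv=(k+.5)/s-.5+[x0,y0]; P=ray(c,uv,z)[:,:2]
    a=np.radians(yaw);ex=np.array([np.cos(a),np.sin(a)]);ey=np.array([-ex[1],ex[0]]);L=np.c_[(P-cen)@ex,(P-cen)@ey];t=np.zeros(2);A=[]
    for i,h in((0,.1),(1,.075)):
        e=(ex,ey)[i];sg=np.sign(e@(cen-np.array(c["xyz"])[:2]))
        sel=(abs(sg*L[:,i]-h)<.012)&(abs(L[:,1-i])<(.175-h)-.02)
        vx,vy,px,py=cv2.fitLine(L[sel].astype(np.float32),cv2.DIST_HUBER,0,.001,.001).ravel()
        off=(px-py*vx/vy) if i==0 else (py-px*vy/vx);A.append(float(np.degrees(np.arctan(-vx/vy if i==0 else vy/vx))))
        t=t+(off-sg*h)*e
    return (t*1000).round(1),np.round(A,2)
for n,c,b1,b2 in(("top",top,(145,155,250,255),(295,160,395,240)),("scene",sc,(260,185,340,275),(168,135,258,195))):
    print(n,"nest",*edges(c,b1,.110,-128.8,np.array([.4857,.2331])),"lone",*edges(c,b2,.066,111.1,np.array([.503,-.1985])))
```

```text
top nest [-2.2 -2.7] [0.93 0.7 ] lone [-0.4 -0.6] [-0.09 -0.06]
scene nest [1.9 1.7] [0.97 0.08] lone [2.  2.8] [-1.6   1.04]
```

Emit:
jog_arm:
  commands:
    - {"x": -0.021,"y": -0.024,"z": 0.0,"wx": 0.0,"wy": 0.0,"wz": -0.016,"claw": 1.0}
    - {"x": -0.064,"y": -0.073,"z": 0.0,"wx": 0.0,"wy": 0.0,"wz": -0.047,"claw": 1.0}
    - {"x": -0.12,"y": -0.138,"z": 0.0,"wx": 0.0,"wy": 0.0,"wz": -0.088,"claw": 1.0}
    - {"x": -0.184,"y": -0.21,"z": 0.0,"wx": 0.0,"wy": 0.0,"wz": -0.134,"claw": 1.0}
    - {"x": -0.248,"y": -0.283,"z": 0.0,"wx": 0.0,"wy": 0.0,"wz": -0.181,"claw": 1.0}
    - {"x": -0.312,"y": -0.356,"z": 0.0,"wx": 0.0,"wy": 0.0,"wz": -0.228,"claw": 1.0}
    - {"x": -0.376,"y": -0.429,"z": 0.0,"wx": 0.0,"wy": 0.0,"wz": -0.274,"claw": 1.0}
    - {"x": -0.44,"y": -0.502,"z": 0.0,"wx": 0.0,"wy": 0.0,"wz": -0.321,"claw": 1.0}
    - {"x": -0.503,"y": -0.575,"z": 0.0,"wx": 0.0,"wy": 0.0,"wz": -0.367,"claw": 1.0}
    - {"x": -0.56,"y": -0.64,"z": 0.0,"wx": 0.0,"wy": 0.0,"wz": -0.409,"claw": 1.0}
    - {"x": -0.61,"y": -0.697,"z": 0.0,"wx": 0.0,"wy": 0.0,"wz": -0.445,"claw": 1.0}
    - {"x": -0.652,"y": -0.745,"z": 0.0,"wx": 0.0,"wy": 0.0,"wz": -0.476,"claw": 1.0}
    - {"x": -0.681,"y": -0.778,"z": 0.0,"wx": 0.0,"wy": 0.0,"wz": -0.497,"claw": 1.0}
    - {"x": -0.702,"y": -0.802,"z": 0.0,"wx": 0.0,"wy": 0.0,"wz": -0.512,"claw": 1.0}
    - {"x": -0.709,"y": -0.81,"z": 0.0,"wx": 0.0,"wy": 0.0,"wz": -0.5175,"claw": 1.0}
    - {"x": -0.709,"y": -0.81,"z": 0.0,"wx": 0.0,"wy": 0.0,"wz": -0.5175,"claw": 1.0}
    - {"x": -0.709,"y": -0.81,"z": 0.0,"wx": 0.0,"wy": 0.0,"wz": -0.5175,"claw": 1.0}
    - {"x": -0.709,"y": -0.81,"z": 0.0,"wx": 0.0,"wy": 0.0,"wz": -0.5175,"claw": 1.0}
    - {"x": -0.709,"y": -0.81,"z": 0.0,"wx": 0.0,"wy": 0.0,"wz": -0.5175,"claw": 1.0}

```text
time_s: 5.77
tool_pos: [0.5039, -0.1962, 0.2641]
tcp_rot: [-0.178, 0.984, 0.0, -0.0]
ft_force: [-0.1, -0.9, -2.3]
opening: 0.0313
gripper_force: 50.2
```

Emit:
jog_arm:
  commands:
    - {"x": 0.0,"y": 0.0,"z": 0.03,"wx": 0.0,"wy": 0.0,"wz": 0.0,"claw": 1.0}
    - {"x": 0.0,"y": 0.0,"z": 0.09,"wx": 0.0,"wy": 0.0,"wz": 0.0,"claw": 1.0}
    - {"x": 0.0,"y": 0.0,"z": 0.16,"wx": 0.0,"wy": 0.0,"wz": 0.0,"claw": 1.0}
    - {"x": 0.0,"y": 0.0,"z": 0.23,"wx": 0.0,"wy": 0.0,"wz": 0.0,"claw": 1.0}
    - {"x": 0.0,"y": 0.0,"z": 0.29,"wx": 0.0,"wy": 0.0,"wz": 0.0,"claw": 1.0}
    - {"x": 0.0,"y": 0.0,"z": 0.34,"wx": 0.0,"wy": 0.0,"wz": 0.0,"claw": 1.0}
    - {"x": 0.0,"y": 0.0,"z": 0.37,"wx": 0.0,"wy": 0.0,"wz": 0.0,"claw": 1.0}
    - {"x": 0.0,"y": 0.0,"z": 0.39,"wx": 0.0,"wy": 0.0,"wz": 0.0,"claw": 1.0}
    - {"x": 0.0,"y": 0.0,"z": 0.397,"wx": 0.0,"wy": 0.0,"wz": 0.0,"claw": 1.0}
    - {"x": 0.0,"y": 0.0,"z": 0.397,"wx": 0.0,"wy": 0.0,"wz": 0.0,"claw": 1.0}
    - {"x": 0.0,"y": 0.0,"z": 0.397,"wx": 0.0,"wy": 0.0,"wz": 0.0,"claw": 1.0}

```text
time_s: 6.68
tool_pos: [0.5043, -0.1973, 0.1062]
tcp_rot: [-0.178, 0.984, -0.0, 0.0]
ft_force: [0.1, 0.8, -3.1]
opening: 0.0308
gripper_force: 50.1
```

Run:
```python
import pickle
from h import *
from rig import manip
st=manip.get_state();c=manip.read_camera("wrist");s=manip.read_camera("scene");pickle.dump((st,c,s),open("p4.pkl","wb"))
print(st["tool_pos"],st["ft_force"])
a=cv2.resize(c["pixels"],None,fx=.75,fy=.75);b=cv2.resize(s["pixels"][100:215,165:300],None,fx=2.5,fy=2.5,interpolation=cv2.INTER_CUBIC)
cv2.imwrite("pics/p4.png",np.hstack([a,np.pad(b,((0,0),(0,0),(0,0)))] if b.shape[0]==288 else [a,cv2.resize(b,(338,288))])[:,:,::-1])
```

```text
[ 0.50426111 -0.19727645  0.10620719] [ 0.064244    0.75875876 -3.0859992 ]
```

View pics/p4.png

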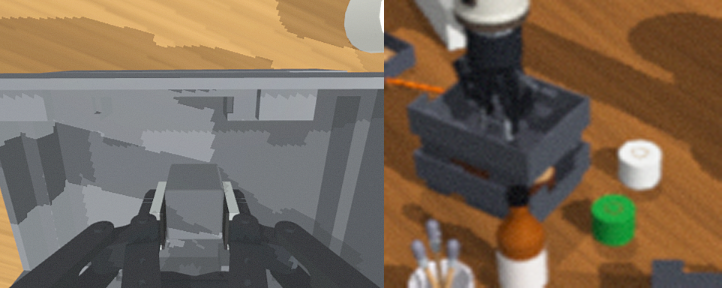

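The held tray hovers squarely over the lone tray in both halves, with the lower rim just showing at row 70 of the wrist half. I lower it slowly.

Emit:
jog_arm:
  commands:
    - {"x": 0.0,"y": 0.0,"z": 0.005,"wx": 0.0,"wy": 0.0,"wz": 0.0,"claw": 1.0}
    - {"x": 0.0,"y": 0.0,"z": 0.01,"wx": 0.0,"wy": 0.0,"wz": 0.0,"claw": 1.0}
    - {"x": 0.0,"y": 0.0,"z": 0.015,"wx": 0.0,"wy": 0.0,"wz": 0.0,"claw": 1.0}
    - {"x": 0.0,"y": 0.0,"z": 0.02,"wx": 0.0,"wy": 0.0,"wz": 0.0,"claw": 1.0}
    - {"x": 0.0,"y": 0.0,"z": 0.025,"wx": 0.0,"wy": 0.0,"wz": 0.0,"claw": 1.0}
    - {"x": 0.0,"y": 0.0,"z": 0.03,"wx": 0.0,"wy": 0.0,"wz": 0.0,"claw": 1.0}
    - {"x": 0.0,"y": 0.0,"z": 0.034,"wx": 0.0,"wy": 0.0,"wz": 0.0,"claw": 1.0}
    - {"x": 0.0,"y": 0.0,"z": 0.037,"wx": 0.0,"wy": 0.0,"wz": 0.0,"claw": 1.0}
    - {"x": 0.0,"y": 0.0,"z": 0.037,"wx": 0.0,"wy": 0.0,"wz": 0.0,"claw": 1.0}
    - {"x": 0.0,"y": 0.0,"z": 0.037,"wx": 0.0,"wy": 0.0,"wz": 0.0,"claw": 1.0}

```text
time_s: 7.62
tool_pos: [0.5038, -0.1971, 0.0905]
tcp_rot: [-0.178, 0.984, -0.0, -0.0]
ft_force: [-0.7, 0.3, -2.2]
opening: 0.0314
gripper_force: 50.1
```

Emit:
jog_arm:
  commands:
    - {"x": 0.0,"y": 0.0,"z": 0.002,"wx": 0.0,"wy": 0.0,"wz": 0.0,"claw": 1.0}
    - {"x": 0.0,"y": 0.0,"z": 0.004,"wx": 0.0,"wy": 0.0,"wz": 0.0,"claw": 1.0}
    - {"x": 0.0,"y": 0.0,"z": 0.005,"wx": 0.0,"wy": 0.0,"wz": 0.0,"claw": 1.0}
    - {"x": 0.0,"y": 0.0,"z": 0.005,"wx": 0.0,"wy": 0.0,"wz": 0.0,"claw": 1.0}
    - {"x": 0.0,"y": 0.0,"z": 0.005,"wx": 0.0,"wy": 0.0,"wz": 0.0,"claw": 1.0}

```text
time_s: 8.03
tool_pos: [0.5039, -0.1972, 0.0889]
tcp_rot: [-0.178, 0.984, -0.0, 0.0]
ft_force: [-3.0, 0.6, 5.1]
opening: 0.0312
gripper_force: 51.1
```

Contact came at TCP z = 0.0889, as predicted for resting on the ledges. I release and rise.

Emit:
jog_arm:
  commands:
    - {"x": 0.0,"y": 0.0,"z": 0.0,"wx": 0.0,"wy": 0.0,"wz": 0.0,"claw": -1.0}
    - {"x": 0.0,"y": 0.0,"z": 0.0,"wx": 0.0,"wy": 0.0,"wz": 0.0,"claw": -1.0}
    - {"x": 0.0,"y": 0.0,"z": 0.0,"wx": 0.0,"wy": 0.0,"wz": 0.0,"claw": -1.0}
    - {"x": 0.0,"y": 0.0,"z": 0.0,"wx": 0.0,"wy": 0.0,"wz": 0.0,"claw": -1.0}
    - {"x": 0.0,"y": 0.0,"z": 0.0,"wx": 0.0,"wy": 0.0,"wz": 0.0,"claw": -1.0}
    - {"x": 0.0,"y": 0.0,"z": 0.0,"wx": 0.0,"wy": 0.0,"wz": 0.0,"claw": -1.0}
    - {"x": 0.0,"y": 0.0,"z": -0.03,"wx": 0.0,"wy": 0.0,"wz": 0.0,"claw": -1.0}
    - {"x": 0.0,"y": 0.0,"z": -0.08,"wx": 0.0,"wy": 0.0,"wz": 0.0,"claw": -1.0}
    - {"x": 0.0,"y": 0.0,"z": -0.15,"wx": 0.0,"wy": 0.0,"wz": 0.0,"claw": -1.0}
    - {"x": 0.0,"y": 0.0,"z": -0.23,"wx": 0.0,"wy": 0.0,"wz": 0.0,"claw": -1.0}
    - {"x": 0.0,"y": 0.0,"z": -0.31,"wx": 0.0,"wy": 0.0,"wz": 0.0,"claw": -1.0}
    - {"x": 0.0,"y": 0.0,"z": -0.38,"wx": 0.0,"wy": 0.0,"wz": 0.0,"claw": -1.0}
    - {"x": 0.0,"y": 0.0,"z": -0.43,"wx": 0.0,"wy": 0.0,"wz": 0.0,"claw": -1.0}
    - {"x": 0.0,"y": 0.0,"z": -0.45,"wx": 0.0,"wy": 0.0,"wz": 0.0,"claw": -1.0}
    - {"x": 0.0,"y": 0.0,"z": -0.45,"wx": 0.0,"wy": 0.0,"wz": 0.0,"claw": -1.0}
    - {"x": 0.0,"y": 0.0,"z": -0.45,"wx": 0.0,"wy": 0.0,"wz": 0.0,"claw": -1.0}

```text
time_s: 9.37
tool_pos: [0.5037, -0.197, 0.268]
tcp_rot: [-0.178, 0.984, 0.0, -0.0]
ft_force: [-0.5, 1.1, 0.0]
opening: 0.0852
gripper_force: 0.0
```

Run:
```python
import pickle
from h import *
from rig import manip
st=manip.get_state();c=manip.read_camera("wrist");s=manip.read_camera("scene");pickle.dump((st,c,s),open("p5.pkl","wb"))
print(st["time_s"],st["tool_pos"],st["joint_pos"],R.from_quat(st["tcp_rot"]).as_matrix().round(3).tolist())
a=c["pixels"];b=cv2.resize(s["pixels"][115:215,175:275],(288,288),interpolation=cv2.INTER_CUBIC)
cv2.imwrite("pics/p5.png",np.hstack([a,np.pad(b,((0,96),(0,0),(0,0)))])[:,:,::-1])
```

```text
9.3667 [ 0.50370381 -0.19700489  0.26802757] [-5.15236868e-01  7.25824559e-02  1.47805001e+00 -1.08360459e-04
  1.59126511e+00 -2.44427715e+00] [[-0.937, -0.351, -0.0], [-0.351, 0.937, 0.0], [0.0, 0.0, -1.0]]
```

View pics/p5.png

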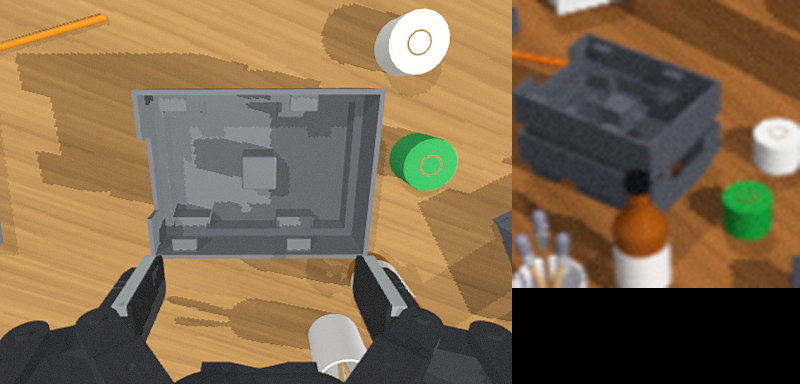

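The placed tray sits square with its dip at the left (145,180), opposite the base's dip, and the scene half shows it level. I go back for the second tray.

Emit:
jog_arm:
  commands:
    - {"x": -0.335,"y": 1.0,"z": 0.1,"wx": 0.0,"wy": 0.0,"wz": 0.5175,"claw": -1.0}
    - {"x": -0.335,"y": 1.0,"z": 0.1,"wx": 0.0,"wy": 0.0,"wz": 0.5175,"claw": -1.0}
    - {"x": -0.335,"y": 1.0,"z": 0.1,"wx": 0.0,"wy": 0.0,"wz": 0.5175,"claw": -1.0}
    - {"x": -0.335,"y": 1.0,"z": 0.1,"wx": 0.0,"wy": 0.0,"wz": 0.5175,"claw": -1.0}
    - {"x": -0.335,"y": 1.0,"z": 0.1,"wx": 0.0,"wy": 0.0,"wz": 0.5175,"claw": -1.0}
    - {"x": -0.335,"y": 1.0,"z": 0.1,"wx": 0.0,"wy": 0.0,"wz": 0.5175,"claw": -1.0}
    - {"x": -0.335,"y": 1.0,"z": 0.1,"wx": 0.0,"wy": 0.0,"wz": 0.5175,"claw": -1.0}
    - {"x": -0.335,"y": 1.0,"z": 0.1,"wx": 0.0,"wy": 0.0,"wz": 0.5175,"claw": -1.0}
    - {"x": -0.335,"y": 1.0,"z": 0.1,"wx": 0.0,"wy": 0.0,"wz": 0.5175,"claw": -1.0}
    - {"x": -0.335,"y": 1.0,"z": 0.1,"wx": 0.0,"wy": 0.0,"wz": 0.5175,"claw": -1.0}
    - {"x": -0.335,"y": 1.0,"z": 0.1,"wx": 0.0,"wy": 0.0,"wz": 0.5175,"claw": -1.0}
    - {"x": -0.335,"y": 1.0,"z": 0.1,"wx": 0.0,"wy": 0.0,"wz": 0.5175,"claw": -1.0}
    - {"x": -0.335,"y": 1.0,"z": 0.1,"wx": 0.0,"wy": 0.0,"wz": 0.5175,"claw": -1.0}
    - {"x": -0.335,"y": 1.0,"z": 0.1,"wx": 0.0,"wy": 0.0,"wz": 0.5175,"claw": -1.0}
    - {"x": -0.335,"y": 1.0,"z": 0.1,"wx": 0.0,"wy": 0.0,"wz": 0.5175,"claw": -1.0}

```text
time_s: 10.72
tool_pos: [0.4889, 0.224, 0.2276]
tcp_rot: [0.332, 0.943, -0.001, -0.001]
ft_force: [-0.2, -0.9, 0.5]
opening: 0.0854
gripper_force: 0.0
```

Run:
```python
import pickle
from h import *
from rig import manip
st,c,s=pickle.load(open("p5.pkl","rb"))
P=ray(c,[(132,90),(384.5,89),(370,258),(150,258)],.126);print("placed",P.mean(0),np.degrees(np.arctan2(*(P[0]-P[1])[1::-1])),np.linalg.norm(P[0]-P[1]),"post",ray(c,(260,171),.102))
st=manip.get_state();c=manip.read_camera("wrist");pickle.dump((st,c),open("p6.pkl","wb"))
print(st["time_s"],st["tool_pos"],R.from_quat(st["tcp_rot"]).as_matrix().round(3).tolist())
a=np.radians(-128.8);ex=np.array([np.cos(a),np.sin(a),0]);ey=np.array([-ex[1],ex[0],0]);C=np.array([.4857,.2331,.066])
im=np.ascontiguousarray(c["pixels"][:,:,::-1])
q=proj(c,[C+i*.1*ex+j*.075*ey for i,j in((1,1),(1,-1),(-1,-1),(-1,1))]);pc=proj(c,C-[0,0,.024])
cv2.polylines(im,[np.round(q).astype(int)],True,(0,0,255),1);cv2.drawMarker(im,tuple(np.round(pc[0]).astype(int)),(0,255,0),0,12)
cv2.imwrite("pics/p6.png",im)
```

```text
placed [ 0.50375706 -0.1976495   0.126     ] -69.27936490601039 0.19814324955165463 post [[ 0.50131915 -0.1977143   0.102     ]]
10.7167 [0.4889047  0.22399469 0.2276428 ] [[-0.78, 0.626, -0.001], [0.626, 0.78, -0.001], [0.001, -0.001, -1.0]]
```

View pics/p6.png

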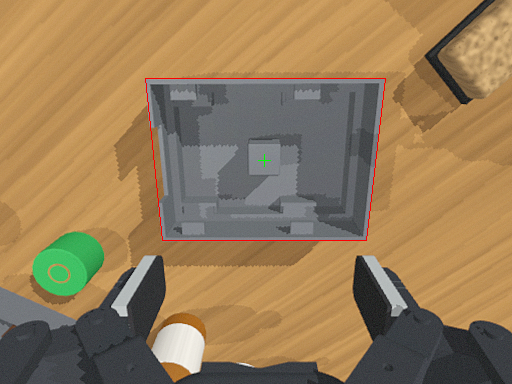

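The predicted rim outline and post marker (264,160) match the second tray, which has not moved. I descend and grip.

Emit:
jog_arm:
  commands:
    - {"x": 0.02,"y": 0.013,"z": 0.05,"wx": 0.0,"wy": 0.0,"wz": 0.0,"claw": -1.0}
    - {"x": 0.02,"y": 0.013,"z": 0.13,"wx": 0.0,"wy": 0.0,"wz": 0.0,"claw": -1.0}
    - {"x": 0.02,"y": 0.013,"z": 0.22,"wx": 0.0,"wy": 0.0,"wz": 0.0,"claw": -1.0}
    - {"x": 0.02,"y": 0.013,"z": 0.31,"wx": 0.0,"wy": 0.0,"wz": 0.0,"claw": -1.0}
    - {"x": 0.02,"y": 0.013,"z": 0.38,"wx": 0.0,"wy": 0.0,"wz": 0.0,"claw": -1.0}
    - {"x": 0.02,"y": 0.013,"z": 0.44,"wx": 0.0,"wy": 0.0,"wz": 0.0,"claw": -1.0}
    - {"x": 0.02,"y": 0.013,"z": 0.48,"wx": 0.0,"wy": 0.0,"wz": 0.0,"claw": -1.0}
    - {"x": 0.02,"y": 0.013,"z": 0.495,"wx": 0.0,"wy": 0.0,"wz": 0.0,"claw": -1.0}
    - {"x": 0.02,"y": 0.013,"z": 0.495,"wx": 0.0,"wy": 0.0,"wz": 0.0,"claw": -1.0}
    - {"x": 0.02,"y": 0.013,"z": 0.495,"wx": 0.0,"wy": 0.0,"wz": 0.0,"claw": 1.0}
    - {"x": 0.02,"y": 0.013,"z": 0.495,"wx": 0.0,"wy": 0.0,"wz": 0.0,"claw": 1.0}
    - {"x": 0.02,"y": 0.013,"z": 0.495,"wx": 0.0,"wy": 0.0,"wz": 0.0,"claw": 1.0}
    - {"x": 0.02,"y": 0.013,"z": 0.495,"wx": 0.0,"wy": 0.0,"wz": 0.0,"claw": 1.0}
    - {"x": 0.02,"y": 0.013,"z": 0.495,"wx": 0.0,"wy": 0.0,"wz": 0.0,"claw": 1.0}
    - {"x": 0.02,"y": 0.013,"z": 0.495,"wx": 0.0,"wy": 0.0,"wz": 0.0,"claw": 1.0}
    - {"x": 0.02,"y": 0.013,"z": 0.495,"wx": 0.0,"wy": 0.0,"wz": 0.0,"claw": 1.0}
    - {"x": 0.02,"y": 0.013,"z": 0.495,"wx": 0.0,"wy": 0.0,"wz": 0.0,"claw": 1.0}
  newtons: 50

```text
time_s: 12.18
tool_pos: [0.4865, 0.2336, 0.0314]
tcp_rot: [0.332, 0.943, 0.0, 0.001]
ft_force: [-1.6, -0.8, 7.4]
opening: 0.0308
gripper_force: 50.6
```

Emit:
jog_arm:
  commands:
    - {"x": 0.0,"y": 0.0,"z": -0.015,"wx": 0.0,"wy": 0.0,"wz": 0.0,"claw": 1.0}
    - {"x": 0.0,"y": 0.0,"z": -0.04,"wx": 0.0,"wy": 0.0,"wz": 0.0,"claw": 1.0}
    - {"x": 0.0,"y": 0.0,"z": -0.09,"wx": 0.0,"wy": 0.0,"wz": 0.0,"claw": 1.0}
    - {"x": 0.0,"y": 0.0,"z": -0.16,"wx": 0.0,"wy": 0.0,"wz": 0.0,"claw": 1.0}
    - {"x": 0.0,"y": 0.0,"z": -0.24,"wx": 0.0,"wy": 0.0,"wz": 0.0,"claw": 1.0}
    - {"x": 0.0,"y": 0.0,"z": -0.33,"wx": 0.0,"wy": 0.0,"wz": 0.0,"claw": 1.0}
    - {"x": 0.0,"y": 0.0,"z": -0.42,"wx": 0.0,"wy": 0.0,"wz": 0.0,"claw": 1.0}
    - {"x": 0.0,"y": 0.0,"z": -0.5,"wx": 0.0,"wy": 0.0,"wz": 0.0,"claw": 1.0}
    - {"x": 0.0,"y": 0.0,"z": -0.56,"wx": 0.0,"wy": 0.0,"wz": 0.0,"claw": 1.0}
    - {"x": 0.0,"y": 0.0,"z": -0.59,"wx": 0.0,"wy": 0.0,"wz": 0.0,"claw": 1.0}
    - {"x": 0.0,"y": 0.0,"z": -0.6,"wx": 0.0,"wy": 0.0,"wz": 0.0,"claw": 1.0}
    - {"x": 0.0,"y": 0.0,"z": -0.6,"wx": 0.0,"wy": 0.0,"wz": 0.0,"claw": 1.0}
    - {"x": 0.0,"y": 0.0,"z": -0.6,"wx": 0.0,"wy": 0.0,"wz": 0.0,"claw": 1.0}

```text
time_s: 13.27
tool_pos: [0.4857, 0.2334, 0.269]
tcp_rot: [0.332, 0.943, -0.001, -0.001]
ft_force: [0.6, -0.1, -4.4]
opening: 0.0316
gripper_force: 50.2
```

Run:
```python
from h import *
from rig import manip
st=manip.get_state();w=manip.read_camera("wrist");r=R.from_quat(st["tcp_rot"])
print(st["time_s"],st["tool_pos"],st["ft_force"],st["joint_pos"][[0,5]],r.as_matrix().round(4)[:2,1])
for dx in(.073,.075,.077):print(dx,proj(w,st["tool_pos"]+r.apply([dx,0,-.0346])))
g=cv2.cvtColor(w["pixels"],cv2.COLOR_RGB2GRAY)
for u in(60,100,420,460):print(g[88:118,u])
```

```text
13.2667 [0.48573862 0.23342546 0.2689727 ] [ 0.64532998 -0.10505763 -4.39047751] [ 0.30501335 -0.5889839 ] [0.6263 0.7796]
0.073 [[259.25315293 111.6182925 ]]
0.075 [[259.25361557 104.20566737]]
0.077 [[259.25408474  96.68836626]]
[177 177 174 171 172 175 173 174 161 136 130 130 130 129 128 162 176 174
 174 174 174 177 173 176 174 173 178 172 179 183]
[160 159 162 168 177 177 179 183 155 132 129 131 132 131 126 158 175 176
 174 174 175 173 174 174 173 177 173 175 175 178]
[ 41  28  41 106 138 138 140 135 131 131 133 132 128 132 136 141 143 143
 141 141 141 143 140 142 142 144 142 143 146 125]
[173 176 179 174 179 190 198 175 136 126 126 135 133 130 134 144 141 141
 144 143 140 141 138 141 139 142 139 140 145 122]
```

Emit:
jog_arm:
  commands:
    - {"x": -0.021,"y": -0.024,"z": 0.0,"wx": 0.0,"wy": 0.0,"wz": 0.03,"claw": 1.0}
    - {"x": -0.053,"y": -0.061,"z": 0.0,"wx": 0.0,"wy": 0.0,"wz": 0.075,"claw": 1.0}
    - {"x": -0.092,"y": -0.105,"z": 0.0,"wx": 0.0,"wy": 0.0,"wz": 0.13,"claw": 1.0}
    - {"x": -0.135,"y": -0.154,"z": 0.0,"wx": 0.0,"wy": 0.0,"wz": 0.19,"claw": 1.0}
    - {"x": -0.177,"y": -0.203,"z": 0.0,"wx": 0.0,"wy": 0.0,"wz": 0.25,"claw": 1.0}
    - {"x": -0.22,"y": -0.251,"z": 0.0,"wx": 0.0,"wy": 0.0,"wz": 0.31,"claw": 1.0}
    - {"x": -0.262,"y": -0.3,"z": 0.0,"wx": 0.0,"wy": 0.0,"wz": 0.37,"claw": 1.0}
    - {"x": -0.305,"y": -0.349,"z": 0.0,"wx": 0.0,"wy": 0.0,"wz": 0.43,"claw": 1.0}
    - {"x": -0.347,"y": -0.397,"z": 0.0,"wx": 0.0,"wy": 0.0,"wz": 0.49,"claw": 1.0}
    - {"x": -0.39,"y": -0.446,"z": 0.0,"wx": 0.0,"wy": 0.0,"wz": 0.55,"claw": 1.0}
    - {"x": -0.432,"y": -0.495,"z": 0.0,"wx": 0.0,"wy": 0.0,"wz": 0.61,"claw": 1.0}
    - {"x": -0.475,"y": -0.543,"z": 0.0,"wx": 0.0,"wy": 0.0,"wz": 0.67,"claw": 1.0}
    - {"x": -0.518,"y": -0.592,"z": 0.0,"wx": 0.0,"wy": 0.0,"wz": 0.73,"claw": 1.0}
    - {"x": -0.56,"y": -0.641,"z": 0.0,"wx": 0.0,"wy": 0.0,"wz": 0.79,"claw": 1.0}
    - {"x": -0.603,"y": -0.689,"z": 0.0,"wx": 0.0,"wy": 0.0,"wz": 0.85,"claw": 1.0}
    - {"x": -0.645,"y": -0.738,"z": 0.0,"wx": 0.0,"wy": 0.0,"wz": 0.91,"claw": 1.0}
    - {"x": -0.681,"y": -0.779,"z": 0.0,"wx": 0.0,"wy": 0.0,"wz": 0.96,"claw": 1.0}
    - {"x": -0.709,"y": -0.811,"z": 0.0,"wx": 0.0,"wy": 0.0,"wz": 1.0,"claw": 1.0}
    - {"x": -0.709,"y": -0.811,"z": 0.0,"wx": 0.0,"wy": 0.0,"wz": 1.0,"claw": 1.0}
    - {"x": -0.709,"y": -0.811,"z": 0.0,"wx": 0.0,"wy": 0.0,"wz": 1.0,"claw": 1.0}

```text
time_s: 14.98
tool_pos: [0.5037, -0.1974, 0.2689]
tcp_rot: [0.973, 0.23, -0.001, -0.001]
ft_force: [0.2, 0.1, -2.9]
opening: 0.0312
gripper_force: 50.2
```

Run:
```python
from h import *
from rig import manip
st=manip.get_state();r=R.from_quat(st["tcp_rot"]).as_matrix()
print(st["tool_pos"],st["joint_pos"][5],"yaw y",np.degrees(np.arctan2(r[1,1],r[0,1])),rel(st,[.5038,-.1973,.170]))
```

```text
[ 0.50365184 -0.19737416  0.2688801 ] 0.5905232306954135 yaw y -63.39600629589122 [0.00078405 0.00054944 0.24719873]
```

Emit:
jog_arm:
  commands:
    - {"x": 0.0,"y": 0.0,"z": 0.02,"wx": 0.0,"wy": 0.0,"wz": 0.02,"claw": 1.0}
    - {"x": 0.0,"y": 0.0,"z": 0.06,"wx": 0.0,"wy": 0.0,"wz": 0.0515,"claw": 1.0}
    - {"x": 0.0,"y": 0.0,"z": 0.11,"wx": 0.0,"wy": 0.0,"wz": 0.0515,"claw": 1.0}
    - {"x": 0.0,"y": 0.0,"z": 0.16,"wx": 0.0,"wy": 0.0,"wz": 0.0515,"claw": 1.0}
    - {"x": 0.0,"y": 0.0,"z": 0.2,"wx": 0.0,"wy": 0.0,"wz": 0.0515,"claw": 1.0}
    - {"x": 0.0,"y": 0.0,"z": 0.23,"wx": 0.0,"wy": 0.0,"wz": 0.0515,"claw": 1.0}
    - {"x": 0.0,"y": 0.0,"z": 0.245,"wx": 0.0,"wy": 0.0,"wz": 0.0515,"claw": 1.0}
    - {"x": 0.0,"y": 0.0,"z": 0.25,"wx": 0.0,"wy": 0.0,"wz": 0.0515,"claw": 1.0}
    - {"x": 0.0,"y": 0.0,"z": 0.255,"wx": 0.0,"wy": 0.0,"wz": 0.0515,"claw": 1.0}
    - {"x": 0.0,"y": 0.0,"z": 0.26,"wx": 0.0,"wy": 0.0,"wz": 0.0515,"claw": 1.0}
    - {"x": 0.0,"y": 0.0,"z": 0.265,"wx": 0.0,"wy": 0.0,"wz": 0.0515,"claw": 1.0}
    - {"x": 0.0,"y": 0.0,"z": 0.27,"wx": 0.0,"wy": 0.0,"wz": 0.0515,"claw": 1.0}
    - {"x": 0.0,"y": 0.0,"z": 0.275,"wx": 0.0,"wy": 0.0,"wz": 0.0515,"claw": 1.0}
    - {"x": 0.0,"y": 0.0,"z": 0.28,"wx": 0.0,"wy": 0.0,"wz": 0.0515,"claw": 1.0}
    - {"x": 0.0,"y": 0.0,"z": 0.284,"wx": 0.0,"wy": 0.0,"wz": 0.0515,"claw": 1.0}
    - {"x": 0.0,"y": 0.0,"z": 0.287,"wx": 0.0,"wy": 0.0,"wz": 0.0515,"claw": 1.0}
    - {"x": 0.0,"y": 0.0,"z": 0.287,"wx": 0.0,"wy": 0.0,"wz": 0.0515,"claw": 1.0}
    - {"x": 0.0,"y": 0.0,"z": 0.287,"wx": 0.0,"wy": 0.0,"wz": 0.0515,"claw": 1.0}

```text
time_s: 16.48
tool_pos: [0.504, -0.197, 0.1557]
tcp_rot: [0.984, 0.18, -0.0, 0.0]
ft_force: [-0.2, -0.9, -3.1]
opening: 0.0314
gripper_force: 50.2
```

Emit:
jog_arm:
  commands:
    - {"x": 0.0,"y": 0.0,"z": 0.002,"wx": 0.0,"wy": 0.0,"wz": 0.0,"claw": 1.0}
    - {"x": 0.0,"y": 0.0,"z": 0.004,"wx": 0.0,"wy": 0.0,"wz": 0.0,"claw": 1.0}
    - {"x": 0.0,"y": 0.0,"z": 0.006,"wx": 0.0,"wy": 0.0,"wz": 0.0,"claw": 1.0}
    - {"x": 0.0,"y": 0.0,"z": 0.008,"wx": 0.0,"wy": 0.0,"wz": 0.0,"claw": 1.0}
    - {"x": 0.0,"y": 0.0,"z": 0.009,"wx": 0.0,"wy": 0.0,"wz": 0.0,"claw": 1.0}
    - {"x": 0.0,"y": 0.0,"z": 0.009,"wx": 0.0,"wy": 0.0,"wz": 0.0,"claw": 1.0}
    - {"x": 0.0,"y": 0.0,"z": 0.009,"wx": 0.0,"wy": 0.0,"wz": 0.0,"claw": 1.0}

```text
time_s: 17.07
tool_pos: [0.504, -0.197, 0.1521]
tcp_rot: [0.984, 0.18, -0.0, 0.0]
ft_force: [0.8, -0.6, -1.7]
opening: 0.0308
gripper_force: 50.2
```

Emit:
jog_arm:
  commands:
    - {"x": 0.0,"y": 0.0,"z": 0.001,"wx": 0.0,"wy": 0.0,"wz": 0.0,"claw": 1.0}
    - {"x": 0.0,"y": 0.0,"z": 0.002,"wx": 0.0,"wy": 0.0,"wz": 0.0,"claw": 1.0}
    - {"x": 0.0,"y": 0.0,"z": 0.003,"wx": 0.0,"wy": 0.0,"wz": 0.0,"claw": 1.0}
    - {"x": 0.0,"y": 0.0,"z": 0.003,"wx": 0.0,"wy": 0.0,"wz": 0.0,"claw": 1.0}

```text
time_s: 17.4
tool_pos: [0.5041, -0.197, 0.1514]
tcp_rot: [0.984, 0.18, 0.0, 0.0]
ft_force: [-2.8, 1.4, 4.6]
opening: 0.0312
gripper_force: 51.1
```

Contact came at 0.1514, as predicted. I release, rise and take a look.

Emit:
jog_arm:
  commands:
    - {"x": 0.0,"y": 0.0,"z": 0.0,"wx": 0.0,"wy": 0.0,"wz": 0.0,"claw": -1.0}
    - {"x": 0.0,"y": 0.0,"z": 0.0,"wx": 0.0,"wy": 0.0,"wz": 0.0,"claw": -1.0}
    - {"x": 0.0,"y": 0.0,"z": 0.0,"wx": 0.0,"wy": 0.0,"wz": 0.0,"claw": -1.0}
    - {"x": 0.0,"y": 0.0,"z": 0.0,"wx": 0.0,"wy": 0.0,"wz": 0.0,"claw": -1.0}
    - {"x": 0.0,"y": 0.0,"z": 0.0,"wx": 0.0,"wy": 0.0,"wz": 0.0,"claw": -1.0}
    - {"x": 0.0,"y": 0.0,"z": 0.0,"wx": 0.0,"wy": 0.0,"wz": 0.0,"claw": -1.0}
    - {"x": 0.0,"y": 0.0,"z": -0.03,"wx": 0.0,"wy": 0.0,"wz": 0.0,"claw": -1.0}
    - {"x": 0.0,"y": 0.0,"z": -0.08,"wx": 0.0,"wy": 0.0,"wz": 0.0,"claw": -1.0}
    - {"x": 0.0,"y": 0.0,"z": -0.15,"wx": 0.0,"wy": 0.0,"wz": 0.0,"claw": -1.0}
    - {"x": 0.0,"y": 0.0,"z": -0.23,"wx": 0.0,"wy": 0.0,"wz": 0.0,"claw": -1.0}
    - {"x": 0.0,"y": 0.0,"z": -0.31,"wx": 0.0,"wy": 0.0,"wz": 0.0,"claw": -1.0}
    - {"x": 0.0,"y": 0.0,"z": -0.38,"wx": 0.0,"wy": 0.0,"wz": 0.0,"claw": -1.0}
    - {"x": 0.0,"y": 0.0,"z": -0.42,"wx": 0.0,"wy": 0.0,"wz": 0.0,"claw": -1.0}
    - {"x": 0.0,"y": 0.0,"z": -0.44,"wx": 0.0,"wy": 0.0,"wz": 0.0,"claw": -1.0}
    - {"x": 0.0,"y": 0.0,"z": -0.44,"wx": 0.0,"wy": 0.0,"wz": 0.0,"claw": -1.0}
    - {"x": 0.0,"y": 0.0,"z": -0.44,"wx": 0.0,"wy": 0.0,"wz": 0.0,"claw": -1.0}

```text
time_s: 18.73
tool_pos: [0.5039, -0.1969, 0.3264]
tcp_rot: [0.984, 0.18, -0.0, -0.0]
ft_force: [-0.8, -0.1, -0.4]
opening: 0.0857
gripper_force: 0.0
```

Run:
```python
from h import *
from rig import manip
c=manip.read_camera("wrist");s=manip.read_camera("scene")
a=cv2.resize(c["pixels"],(400,300));b=cv2.resize(s["pixels"][100:250,165:365],(400,300),interpolation=cv2.INTER_CUBIC)
cv2.imwrite("pics/p7.png",np.hstack([a,b])[:,:,::-1])
```

```text
(no output)
```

View pics/p7.png

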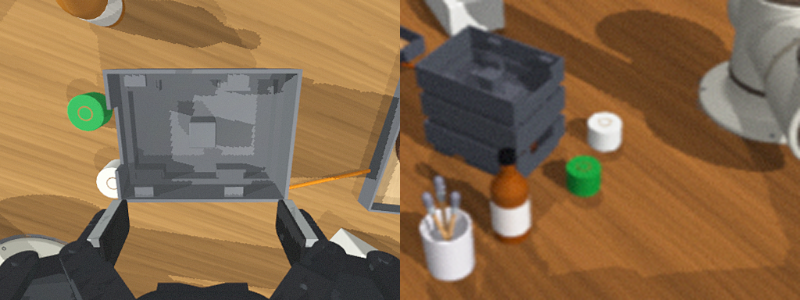

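The picture shows three trays stacked level, centred near (490,100) in the scene half. The top tray's dip is at the left end near (115,150) in the wrist half, and the bottle and jar stand untouched.

```bash
python3 -c "
from rig import manip
print(manip.finish_job())"
```

```text
the job is handed in; nothing more can be done
None
```

I stacked both empty trays on the lone tray, each turned half round from the one below and level on the ledges. Both made contact at the expected height, and I handed the job in at about 19 s. I saw no sign of anything else being touched, but the hand-in gave no verdict.

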